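# Unlock the dividing jig and hold the third division

### The arm

A 6-joint arm with a two-finger parallel gripper is mounted at the origin on the work surface. World frame = base frame: x ahead of the robot, y to its left, z up, the work surface at z = 0. Lengths are in m, angles in rad, forces in N, time in s.
With the tool pointing down it reaches from about 0.425 to 0.925 m from the base axis. Payload 12.5 kg.
Tool frame: the origin (TCP) lies at the very end of the fingers, on their centre line; the grasp point (between the pads) lies 19 mm behind it (env.grip_point_offset is the distance from the TCP to the grasp point, in m); z points along the fingers, y is the direction in which the jaws open and shut (so a half turn about z gives the same grasp; the last joint's range is limited). The gripper opens to 85 mm and grips with 20 to 120 N. Pads are 22 mm wide; open, the fingers measure 114 mm over their backs; the gripper's body (76 mm by 85 mm) begins 54 mm behind the grasp point. The pads swing forward as they close: fully open they stand 13 mm farther back than shut.
Start: joints at [-1.446, 0.491, 1.559, -0, 1.092, -0.106], TCP at [0.143, -0.608, 0.204] pointing down, gripper open.
Joint ranges: [-3.1, 3.1], [-0.84, 2.19], [0.05, 2.79], [-1.13, 4.28], [0.06, 2.93], [-2.69, 2.69]. Speed limits (rad/s): [2.22, 2.22, 2.79, 3.14, 3.14, 3.14].

### API

Orientations are given as a 3x3 rotation matrix whose columns are the frame's x, y, z axes.
In Python, from rig import readout, snapshot, camera_params, hand_in, recognise, env gives the robot as it stands.
- The arm moves only by the shell command python3 -m pendant 'ROWS' [OPENING] [FORCE]. ROWS is a JSON object of lists of equal length, an entry for each row: "delta_pos": the shift along the world's x, y, z in units of 60 mm (1.0 is 60 mm), a list of three; "angular": the turn, a rotation vector about the world's x, y, z in units of 6 degrees (1.0 is 6 degrees), a list of three. A call has 1 to 10 rows; each row shifts and turns the commanded pose from where the row before left it; what a row does not reach is not made up. A row lasts 1/8 s, in which the tool goes at most 62.5 mm and 10.7 degrees, less where a joint would pass 70% of its speed; a pose out of reach is approached as far as the arm can. A call is refused whole if a number of a shift passes 1 or a number of a turn 1, either way. A call with a gripper value outside its range is refused whole. OPENING is the closure in counts, from 0 (fully open) to 255 (shut), set as the call begins (- or left out, the last holds). The fingers move at their own pace and stop on an object; FORCE is the grip in N (left out, the last holds). Time passes only in rows, so rows that do not move let the fingers close. It gives the time, the measured TCP pose, the force and the opening at its end, in the units of the state.
- readout.get_state(): the state, without advancing time (a new reading comes with each control period).
- snapshot(name): name is "scene" or "top" or "wrist"; returns (picture, depth): 400x640x3 uint8, red, green, blue; 400x640 float32, m along the optical axis (not along the pixel's ray), 0 where there is no reading.
- camera_params(name): a dict with "K" (3x3 intrinsics, pixels), "origin" and "attitude" of the camera in the world. Camera axes: x right, y down, z forward; pixel columns grow to the right and rows downward; lengths in m; the calibration is good to about 2 mm. A picture is of the moment at which its call begins: read the wrist's pose just before it. camera_params takes no time and is no camera call; for the wrist camera it gives the pose at the moment of the call.
- hand_in(): hands the job in, once; it reports no verdict.
Trained networks look in the newest picture that a camera, given by its name, has taken for a name from the list of things; names that differ only in an ending like _2 or _b are one class to them, and where a whole thing is asked for, a point or a joint stands for the part that bears it (a point fixed in the world has none). Each returns a list of dicts, best first, with "conf" (0 to 1); they miss things now and then, are a little off and sometimes report something else, mostly with a low value. They report only what shows in the picture. A call takes as long as a camera call. They do not tell look-alikes from the thing itself.
- recognise(thing, camera): "extent" ([left, top, width, height] in pixels, round what is visible of it).
The state is a dict: "clock": time; "joint_pos": joint angles; "joint_velocities": joint speeds; "tau": joint torques, N m; "eef_pos": TCP position; "ee_rot": TCP orientation; "force": force on the tool from outside, world axes, zero at the start; "moment": the same for the moment, N m; "gripper_width": opening from 0.0 (shut) to 1.0 (fully open).
Only numpy, scipy, OpenCV 4.12 (cv2) and the standard library are available. Lean on these libraries where they do the work, as an engineer would, in place of code of your own. Each camera call takes 0.05 s, during which the arm holds its last target.

### The job

Turn the bayonet lock pin of the dividing jig anticlockwise until it comes free, lift it out and stand it fully home in the wide hole of the wooden tool block. Then turn the jig's round knob clockwise (seen from above) by three clicks, without running on to the fourth, and keep the knob firmly gripped there, seated in the third click, for the punch: the program finishes while holding the knob. Leave the other tools on the bench where they are.

Things in the scene. Friction and masses are not known exactly. Their poses are not given: they have to be found in the camera images.
- jig: Dividing jig fixed to the bench: dark iron base, 12 mm thick, 232 mm round with two arms; a level steel dividing plate with 15 rim notches (outer radius 105 mm, top 48 mm above the bench) carries a tan leather disc, radius 80 mm. Origin: on the plate's axis at bench height, z up. Beyond the plate along its +x stands a low guide arm with a bush (top 70 mm above the bench).
- lock (a point): Centre of the lock bracket's flat top, 74 mm above the bench, 97 mm from the plate's axis on the jig's -y side. The bracket is iron and steel, about 50 mm square. Its slot under the pin's flange runs along this point's y, the line to the plate's axis.
- pin: Steel lock pin, about 120 g, standing in the bracket; origin at its flange's underside, x along the T-bar, z up. Turned anticlockwise (from above) by about 60 degrees (53 to 67), its bar points at the plate's axis and its lugs line up with the slot (within about 12 degrees; a stop comes about 5 degrees beyond): it then lifts straight out, 38 mm to clear. Before that it lifts only 2 mm.
- pin_grip (a point): Middle of the lock pin's T-bar, where to grip it: bar 44 mm long (along x), 12 mm wide, 24 mm high. 28 mm above the flange's underside, 10 mm below the bar's top. Below the bar: a short neck, a flange 44 mm in diameter and 4 mm thick, a shaft 8 mm thick with two lugs (26 mm across, 8 to 13 mm under the flange) and a round tip 66 mm below this point.
- park (a point): Centre of the mouth of the wide hole (34 mm, 41 mm deep) in the near end of the fixed wooden tool block (180 x 66 x 45 mm; mouth 45 mm above the bench). x runs along the block to the end where three punches stand up to 54 mm above it, 78 mm or more from the hole. The pin drops in, at any turn, until its flange lies on the block: pin_grip is then 28 mm above this point.
- knob (a point): Black fluted round knob, 43 mm diameter, 32 mm high, a light pointer line on top along its x. The point lies on its axis at its underside, 80 mm above the bench; grip it about 18 mm above the point. The clamp washer under it (radius 30 mm) has its top 18 mm below the knob. It turns with the dividing plate about the jig's axis.
- index (a joint): Turn of knob and dividing plate in rad, 0 at the start, growing clockwise from above. A click every 24 degrees (0.419 rad), third at 1.257; no end stop. Between clicks the torque against the hand rises to about 0.18 N m, is nil half way, then the plate pulls itself into the next notch and stays. A loosened hand lets it settle in the notch. It turns only with the lock pin out.
- punch0: Steel hand punch 92 mm long, 12 mm thick, standing in the tool block; leave alone. Origin at its foot.
- punch1: Steel hand punch 88 mm long, 11 mm thick, standing in the tool block; leave alone. Origin at its foot.
- punch2: Steel hand punch 95 mm long, 12 mm thick, standing in the tool block; leave alone. Origin at its foot.
- mallet: Mallet lying on the bench, head 75 mm long and 56 mm thick, handle 170 mm; leave alone. Origin on the bench under the middle of the handle, whose +x end carries the head.
- dye: Dark bottle, 50 mm diameter, 110 mm high, standing on the bench; leave alone. Origin under its middle.
- spool: Thread spool, 54 mm diameter, 68 mm high, standing; leave alone. Origin under its middle.
- slicker: Turned wooden edge slicker, 38 mm diameter, 90 mm high, standing; leave alone. Origin under its middle.
- rivets: Jar of rivets, 60 mm diameter, 60 mm high, standing; leave alone. Origin under its middle.
There are look-alikes about, which are no part of the job. What is shaped like the pin but green or orange is not meant.

How it is judged:
By the outcome, as a careful person would: the job done as asked, in the order asked, and still so for the second after the job is handed in, while the arm keeps its last pose, push and grip.
It also fails if it takes over 61 s, if anything falls off the work surface, if the arm or the gripper's body presses on something with over 40 N, if the wrist force passes 120 N, or if a joint passes its speed limit or range.

## Working session

There is one attempt and no reset: what is moved stays moved. The work goes in short steps, Python scripts to look and compute and a shell command to move; the robot and the scene stay as the last step left them, time stands still between calls to the robot, and variables do not carry over. Pictures are saved under pics/ and viewed, and the job is handed in when it is done.

```bash
ls; mkdir -p pics
python3 - <<'E'
from rig import readout, snapshot, camera_params, recognise, env
import cv2
print(readout.get_state()); print(env.grip_point_offset)
for n in ["scene","top","wrist"]:
    p=camera_params(n); print(n,p)
    im,d=snapshot(n); cv2.imwrite(f"pics/{n}0.png",im[:,:,::-1])
    import numpy as np; np.save(f"pics/{n}0.npy",d); np.savez(f"pics/{n}0.npz",K=p["K"],o=p["origin"],R=p["attitude"])
    if n!="wrist":
        for t in ["jig","pin","knob","tool block","park","lock","punch0"]:
            try: print(t,[(np.round(r["extent"]).tolist(),round(r["conf"],2)) for r in recognise(t,n)][:5])
            except Exception as e: print(t,e)
print(readout.get_state()["clock"])
E
```

```text
pics
{'clock': 0.0, 'joint_pos': array([-1.44561712e+00,  4.91569264e-01,  1.55946001e+00,  6.37202356e-06,
        1.09167081e+00, -1.05531841e-01]), 'joint_velocities': array([-0.00179781, -0.00032761, -0.00036996, -0.00121532,  0.00025486,
       -0.0015688 ]), 'tau': array([ 4.11372501e-03, -6.18445373e+01, -2.61589068e+01,  1.35437094e-04,
        4.13815869e-03, -1.47043841e-05]), 'eef_pos': array([ 0.14295205, -0.60817263,  0.20351808]), 'ee_rot': array([[ 9.73504726e-01,  2.28666854e-01, -1.32654650e-04],
       [ 2.28666860e-01, -9.73504113e-01,  1.09946654e-03],
       [ 1.22271708e-04, -1.10066960e-03, -9.99999387e-01]]), 'force': array([-0.38696977, -0.05842771,  0.04123448]), 'moment': array([-0.00049452,  0.02409931,  0.02631562]), 'gripper_width': 1.000963770335932}
0.0187
scene {'K': array([[416.72036192,   0.        , 322.84160283],
       [  0.        , 416.72036192, 206.47966371],
       [  0.        ,   0.        ,   1.        ]]), 'origin': array([ 1.06876747, -0.31171343,  0.87909182]), 'attitude': array([[ 0.58252083,  0.62297778, -0.52208061],
       [ 0.81264
[... 1441 characters left out ...]
pin, pin_grip, punch, rivets, slicker, spool
park [([412.0, 154.0, 44.0, 61.0], 0.92), ([278.0, 175.0, 68.0, 67.0], 0.48)]
lock [([277.0, 160.0, 88.0, 84.0], 0.66), ([397.0, 246.0, 24.0, 21.0], 0.41)]
punch0 [([433.0, 159.0, 3.0, 4.0], 0.42), ([435.0, 166.0, 8.0, 9.0], 0.41)]
wrist {'K': array([[329.01100101,   0.        , 314.43866809],
       [  0.        , 329.01100101, 198.78941297],
       [  0.        ,   0.        ,   1.        ]]), 'origin': array([ 0.22392548, -0.5895053 ,  0.37396899]), 'attitude': array([[ 2.28265784e-01, -9.22030160e-01, -3.12658145e-01],
       [-9.73598823e-01, -2.16257897e-01, -7.30606115e-02],
       [-2.50705733e-04,  3.21080840e-01, -9.47051757e-01]])}
0.75
```

Run:
```python
import cv2
for n,(x0,y0,x1,y1),s in [("scene",(160,130,420,360),3),("top",(250,130,470,290),3.6)]:
    im=cv2.imread(f"pics/{n}0.png")[y0:y1,x0:x1]
    cv2.imwrite(f"pics/{n}0c.png",cv2.resize(im,None,fx=s,fy=s,interpolation=cv2.INTER_CUBIC)[:600,:800])
```

```text
(no output)
```

View pics/scene0c.png

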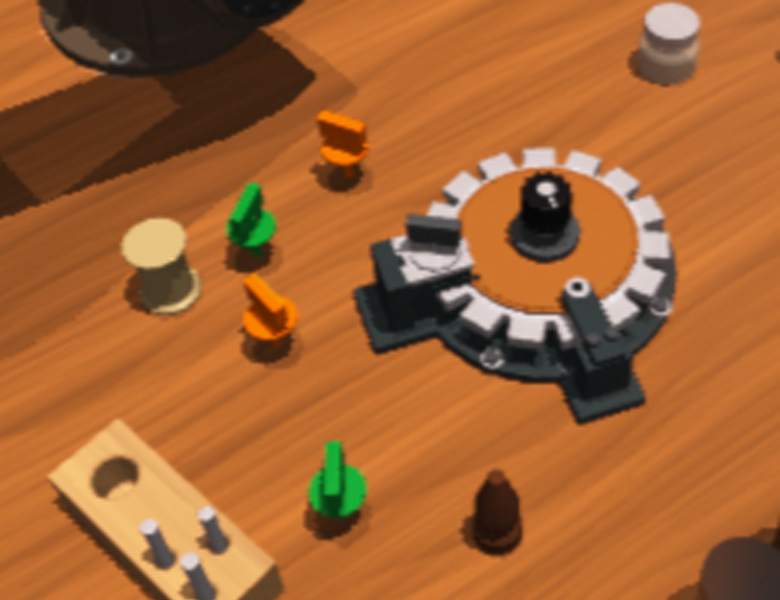

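View pics/top0c.png

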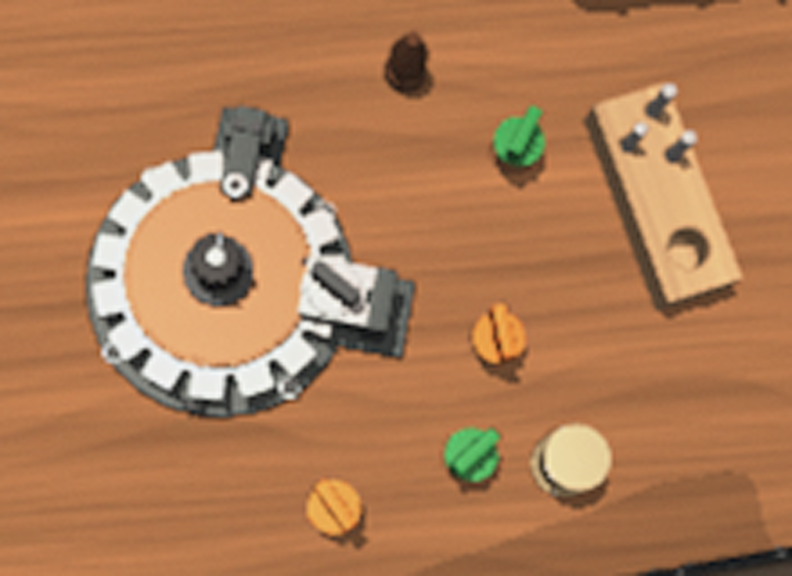

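View pics/wrist0.png

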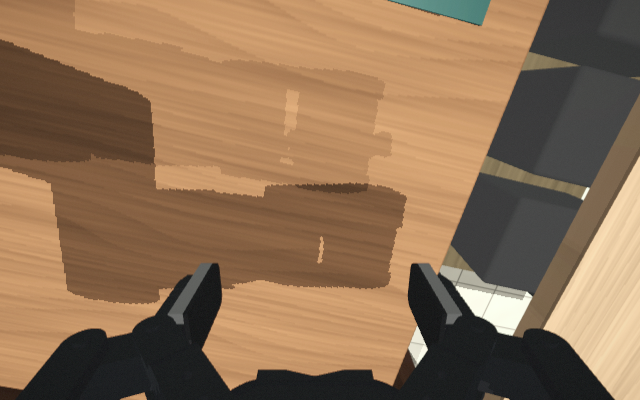

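The scene crop shows the grey pin in the bracket at about scene px (304,208) and the knob at (341,198). The hole is at (198,289). The four look-alikes are green at (243,205) and (271,291), and orange at (273,177) and (250,234). Only the grey one stands in the bracket. Next I'll measure.

```bash
cat > h.py <<'E'
import numpy as np, cv2
def cloud(n,tag="0"):
    d=np.load(f"pics/{n}{tag}.npy"); z=np.load(f"pics/{n}{tag}.npz"); im=cv2.imread(f"pics/{n}{tag}.png")[:,:,::-1]
    K,o,R=z["K"],z["o"],z["R"]
    v,u=np.mgrid[:400,:640]
    P=np.stack([(u-K[0,2])/K[0,0]*d,(v-K[1,2])/K[1,1]*d,d],-1)@R.T+o
    P[d<=0]=np.nan
    return P,im,d
def fitc(xy):
    A=np.c_[2*xy,np.ones(len(xy))]; s=np.linalg.lstsq(A,(xy**2).sum(1),rcond=None)[0]
    return s[:2],np.sqrt(s[2]+s[0]**2+s[1]**2)
def grab(n,tag):
    from rig import snapshot,camera_params
    p=camera_params(n); im,d=snapshot(n)
    cv2.imwrite(f"pics/{n}{tag}.png",im[:,:,::-1]); np.save(f"pics/{n}{tag}.npy",d); np.savez(f"pics/{n}{tag}.npz",K=p["K"],o=p["origin"],R=p["attitude"])
    return im,d
E
python3 - <<'E'
from h import *
for n,kb,pb,hb in [("top",(300,190,320,215),(336,200,352,218),(425,180,460,215)),("scene",(330,185,354,208),(294,200,316,214),(180,270,215,300))]:
    P,im,d=cloud(n)
    def sel(b): return P[b[1]:b[3],b[0]:b[2]].reshape(-1,3)
    # knob top
    q=sel(kb); t=q[(q[:,2]>0.106)&(q[:,2]<.12)]; print(n,"knobtop n",len(t),t.mean(0), (t.min(0)+t.max(0))/2, t.max(0)-t.min(0))
    # leather disc by color
    f=P.reshape(-1,3); c=im.reshape(-1,3).astype(int); k=t.mean(0)
    r=np.hypot(*(f[:,:2]-k[:2]).T)
    a=f[(r<.13)&(f[:,2]>.042)&(f[:,2]<.054)&((c.max(1)-c.min(1))<40)]; 
    print("plate z",a[:,2].mean() if len(a) else 0, len(a))
    # pin bar
    q=sel(pb); t=q[(q[:,2]>.100)&(q[:,2]<.125)]; m=t.mean(0); w,V=np.linalg.eigh(np.cov(t[:,:2].T)); v=V[:,1]
    pr=(t[:,:2]-m[:2])@v; pr2=(t[:,:2]-m[:2])@V[:,0]
    print("bar",len(t),m,"mid",m[:2]+v*(pr.max()+pr.min())/2+V[:,0]*(pr2.max()+pr2.min())/2,"ang",np.degrees(np.arctan2(v[1],v[0])),np.ptp(pr),np.ptp(pr2),"z",np.percentile(t[:,2],[5,50,95]))
    q=sel(hb);print("hole",np.nanpercentile(q[:,2],[5,50,95]))
E
```

```text
top knobtop n 148 [0.5419745  0.10495922 0.11031707] [0.54198411 0.10488209 0.11149946] [0.03805497 0.04122644 0.01092336]
plate z 0.047347206385767365 1029
bar 71 [0.51404531 0.01191145 0.10988814] mid [0.51495028 0.01136093] ang -135.2334097936931 0.0431350887408123 0.013157791592811307 z [0.10444049 0.11002316 0.11542116]
hole [-0.00331095  0.03926531  0.04785377]
scene knobtop n 187 [0.54503326 0.1035203  0.11091222] [0.54428066 0.10405556 0.11124461] [0.04231347 0.04195624 0.01046123]
plate z 0.04781266627249526 1141
bar 119 [0.51840194 0.0103942  0.10913251] mid [0.51640164 0.01225128] ang -135.09685869002965 0.042886396440920946 0.01581178982864372 z [0.10161045 0.11059725 0.11368578]
hole [-0.00103812  0.04336092  0.04719217]
```

```bash
python3 -m pendant '{"delta_pos":[[0.7,0.7,0],[0.7,0.7,0],[0.7,0.7,0],[0.7,0.7,0],[0.7,0.7,0],[0.7,0.7,0],[0.29,0.88,0],[0.29,0.88,0]],"angular":[[0,0,0.4],[0,0,0.4],[0,0,0.4],[0,0,0.4],[0,0,0.4],[0,0,0.4],[0,0,0.4],[0,0,0.4]]}' && python3 -m pendant '{"delta_pos":[[0.29,0.88,0],[0.29,0.88,0],[0.29,0.88,0],[0.29,0.88,0],[0.29,0.88,0],[0,0,0]],"angular":[[0,0,0.4],[0,0,0.4],[0,0,0.4],[0,0,0.4],[0,0,0.4],[0,0,0.13]]}'
python3 - <<'E'
from h import *
im,d=grab("wrist","1")
E
```

```text
clock: 1.75
eef_pos: [0.4304, -0.2491, 0.2041]
ee_rot: [[0.843, 0.537, 0.0], [0.537, -0.843, -0.0], [0.0, 0.0, -1.0]]
force: [0.7, -0.8, -0.3]
gripper_width: 0.998
clock: 2.5
eef_pos: [0.5174, 0.0162, 0.2041]
ee_rot: [[0.701, 0.713, 0.0], [0.713, -0.701, 0.0], [0.0, 0.0, -1.0]]
force: [0.2, -0.7, -0.4]
gripper_width: 1.001
```

View pics/wrist1.png

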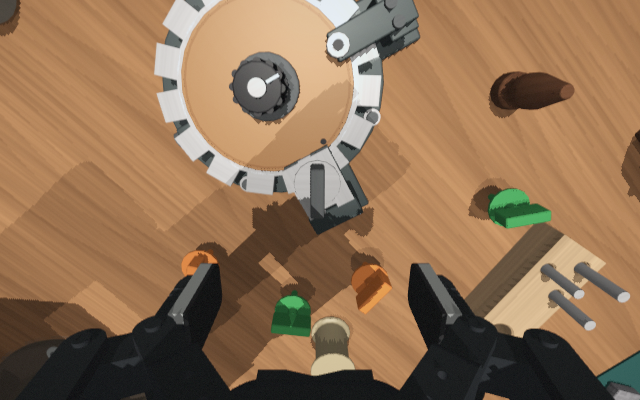

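Run:
```python
from h import *
im=cv2.imread("pics/wrist1.png")[60:240,210:410]
cv2.imwrite("pics/w1c.png",cv2.resize(im,None,fx=3.3,fy=3.3,interpolation=cv2.INTER_CUBIC))
P,rgb,d=cloud("wrist","1")
t=P[55:120,225:305].reshape(-1,3); t=t[(t[:,2]>.108)&(t[:,2]<.117)]; print("knob",len(t),t.mean(0),(t.min(0)+t.max(0))/2,np.ptp(t,axis=0))
t=P[150:225,300:335].reshape(-1,3); t=t[(t[:,2]>.106)&(t[:,2]<.118)]
m=t.mean(0);w,V=np.linalg.eigh(np.cov(t[:,:2].T)); v=V[:,1];n=V[:,0];a=(t[:,:2]-m[:2])@v;b=(t[:,:2]-m[:2])@n
print("bar",len(t),m,m[:2]+v*(a.max()+a.min())/2+n*(b.max()+b.min())/2,np.degrees(np.arctan2(v[1],v[0])),np.ptp(a),np.ptp(b))
# hole rim in top / scene: block top plane
for cam in ["top","scene"]:
    Q,c,dd=cloud(cam); f=Q.reshape(-1,3)
    s=f[(f[:,2]>.038)&(f[:,2]<.052)&(f[:,0]>.45)&(f[:,1]<-.1)]
    r=cv2.minAreaRect((s[:,:2]*1000).astype(np.float32)); print(cam,"block",len(s),r)
```

```text
knob 2364 [0.54550754 0.10646974 0.11114979] [0.54510018 0.10631322 0.11167529] [0.04134974 0.0414363  0.00675741]
bar 729 [0.51902065 0.01468013 0.11149415] [0.51821658 0.01372823] -135.19443529363178 0.043285315243485126 0.012070831190817428
top block 1521 ((634.6622924804688, -390.52777099609375), (489.10369873046875, 489.293212890625), 76.22953796386719)
scene block 2262 ((566.954833984375, -197.59140014648438), (197.9789581298828, 230.98988342285156), 12.770563125610352)
```

View pics/w1c.png

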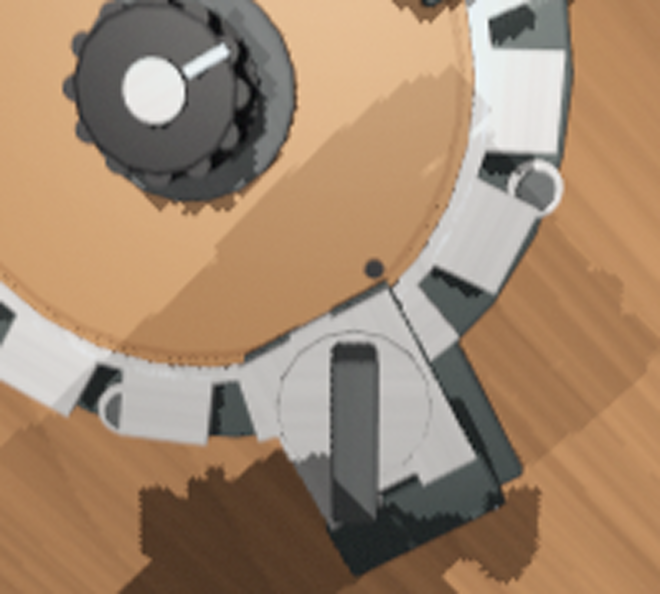

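The enlarged crop shows the grey pin in the bracket at wrist px (317,185). Its bar is at 45° in world axes, and the knob at (265,88) is 28–29° anticlockwise from it. That disagrees with the stated 60°, so I'll go by feel.

```bash
python3 -m pendant '{"delta_pos":[[0,-0.045,-0.5],[0,0,-0.5],[0,0,-0.5],[0,0,-0.3],[0,0,-0.2],[0,0,0]],"angular":[[0,0,-0.08],[0,0,0],[0,0,0],[0,0,0],[0,0,0],[0,0,0]]}' && python3 -m pendant '{"delta_pos":[[0,0,0],[0,0,0],[0,0,0],[0,0,0],[0,0,0],[0,0,0]],"angular":[[0,0,0],[0,0,0],[0,0,0],[0,0,0],[0,0,0],[0,0,0]]}' 255 60
python3 - <<'E'
from h import *
from rig import readout
s=readout.get_state(); print(s["force"],s["moment"],s["gripper_width"],s["eef_pos"])
grab("wrist","2")
E
```

```text
clock: 3.3
eef_pos: [0.5166, 0.0098, 0.0838]
ee_rot: [[0.711, 0.703, -0.001], [0.703, -0.711, -0.0], [-0.001, -0.001, -1.0]]
force: [0.1, 0.5, -0.0]
gripper_width: 0.997
clock: 4.05
eef_pos: [0.5167, 0.0106, 0.0843]
ee_rot: [[0.71, 0.704, -0.0], [0.704, -0.71, 0.0], [0.0, -0.0, -1.0]]
force: [-1.7, 2.1, 6.0]
gripper_width: 0.087
[-1.66166154  2.10716567  6.04539245] [ 0.40274606  0.41398589 -0.01370212] 0.08679113081058545 [0.51669783 0.01063242 0.0843359 ]
```

View pics/wrist2.png

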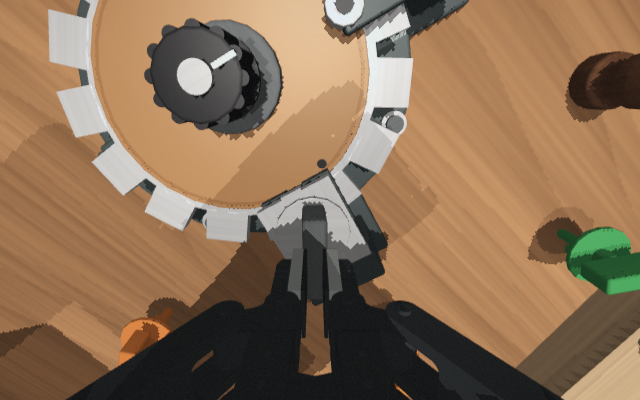

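```bash
python3 -m pendant '{"delta_pos":[[0,0,0],[0.015,0.045,0],[0,0,0]],"angular":[[0,0,0],[0,0,0],[0,0,0]]}' 180 60 && python3 -m pendant '{"delta_pos":[[0,0,0],[0,0,0],[0,0,0]],"angular":[[0,0,0],[0,0,0],[0,0,0]]}' 255 60
python3 - <<'E'
from rig import readout
s=readout.get_state(); print(s["force"],s["moment"],s["gripper_width"],s["eef_pos"])
E
```

```text
clock: 4.47
eef_pos: [0.5178, 0.0133, 0.084]
ee_rot: [[0.71, 0.704, 0.0], [0.704, -0.71, -0.0], [-0.0, 0.0, -1.0]]
force: [0.1, -0.1, 0.1]
gripper_width: 0.298
clock: 4.85
eef_pos: [0.5177, 0.0132, 0.0842]
ee_rot: [[0.71, 0.704, 0.0], [0.704, -0.71, 0.0], [0.0, 0.0, -1.0]]
force: [-0.4, 1.4, 2.6]
gripper_width: 0.076
[-0.37205298  1.39016822  2.62491949] [0.33181842 0.10780247 0.00713644] 0.07577248132774293 [0.51765561 0.01324754 0.08421921]
```

Now turn anticlockwise 24° first, watching the moment.

```bash
cat > st.py <<'E'
from rig import readout
import numpy as np
s=readout.get_state(); R=s["ee_rot"]; print(round(s["clock"],2),"F",s["force"].round(1),"M",s["moment"].round(2),"w",round(s["gripper_width"],3),"p",s["eef_pos"].round(4),"yaw",np.degrees(np.arctan2(R[1,0],R[0,0])).round(1),"j6",s["joint_pos"][5].round(2))
E
for i in 1 2; do :; done
python3 -m pendant '{"delta_pos":[[0,0,0],[0,0,0],[0,0,0]],"angular":[[0,0,0.7],[0,0,0.7],[0,0,0.7]]}' >/dev/null; python3 st.py
python3 -m pendant '{"delta_pos":[[0,0,0],[0,0,0],[0,0,0]],"angular":[[0,0,0.7],[0,0,0.7],[0,0,0.5]]}' >/dev/null; python3 st.py
```

```text
5.22 F [0.4 0.1 1.9] M [ 0.04  0.01 -0.  ] w 0.079 p [0.5179 0.013  0.0842] yaw 57.5 j6 0.47
5.6 F [-0.6  0.1  2.5] M [ 0.02  0.01 -0.07] w 0.074 p [0.5179 0.013  0.0842] yaw 68.8 j6 0.27
```

```bash
python3 -m pendant '{"delta_pos":[[0,0,0],[0,0,0]],"angular":[[0,0,0.5],[0,0,0]]}' >/dev/null; python3 st.py
python3 -m pendant '{"delta_pos":[[0,0,0.03],[0,0,0.03]],"angular":[[0,0,0],[0,0,0]]}' >/dev/null; python3 st.py
python3 -m pendant '{"delta_pos":[[0,0,0.03],[0,0,0]],"angular":[[0,0,0],[0,0,0]]}' >/dev/null; python3 st.py
python3 - <<'E'
from h import *
grab("wrist","3")
E
```

```text
5.85 F [ 0.1 -0.5  2.4] M [-0.06 -0.03  0.01] w 0.074 p [0.5179 0.013  0.0842] yaw 71.7 j6 0.22
6.1 F [-0.3  0.2 -1.3] M [0.02 0.03 0.02] w 0.068 p [0.5176 0.0132 0.0877] yaw 71.7 j6 0.22
6.35 F [-0.5  0.2 -1. ] M [ 0.03 -0.01  0.  ] w 0.077 p [0.5177 0.0132 0.0896] yaw 71.7 j6 0.22
```

View pics/wrist3.png

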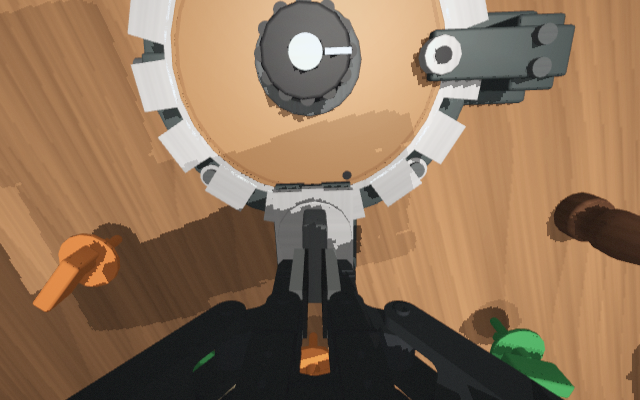

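The pin's weight (−1.2 N) is on the wrist, and it has risen past 2 mm with no resistance. Its bar now points at the plate axis, so I'll keep lifting.

```bash
python3 -m pendant '{"delta_pos":[[0,0,0.1],[0,0,0.1],[0,0,0.1]],"angular":[[0,0,0],[0,0,0],[0,0,0]]}' >/dev/null; python3 st.py
python3 -m pendant '{"delta_pos":[[0,0,0.3],[0,0,0.4],[0,0,0.4],[0,0,0.4],[0,0,0.1],[0,0,0]],"angular":[[0,0,0],[0,0,0],[0,0,0],[0,0,0],[0,0,0],[0,0,0]]}' >/dev/null; python3 st.py
python3 - <<'E'
from h import *
from rig import recognise
grab("wrist","4"); grab("scene","4")
im=cv2.imread("pics/scene4.png")[130:360,160:420]
cv2.imwrite("pics/s4c.png",cv2.resize(im,None,fx=2.6,fy=2.6,interpolation=cv2.INTER_CUBIC))
E
```

```text
6.78 F [-0.   0.2 -1.1] M [0.01 0.05 0.03] w 0.073 p [0.5178 0.0132 0.1081] yaw 71.7 j6 0.22
7.53 F [ 0.5 -0.4 -1.5] M [0.01 0.01 0.02] w 0.076 p [0.5176 0.0132 0.2034] yaw 71.7 j6 0.22
```

View pics/wrist4.png

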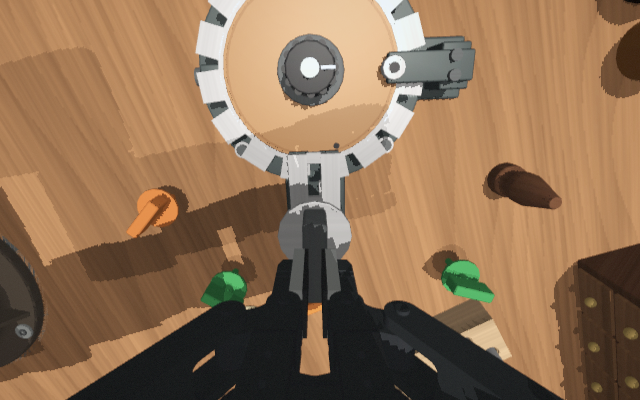

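View pics/s4c.png

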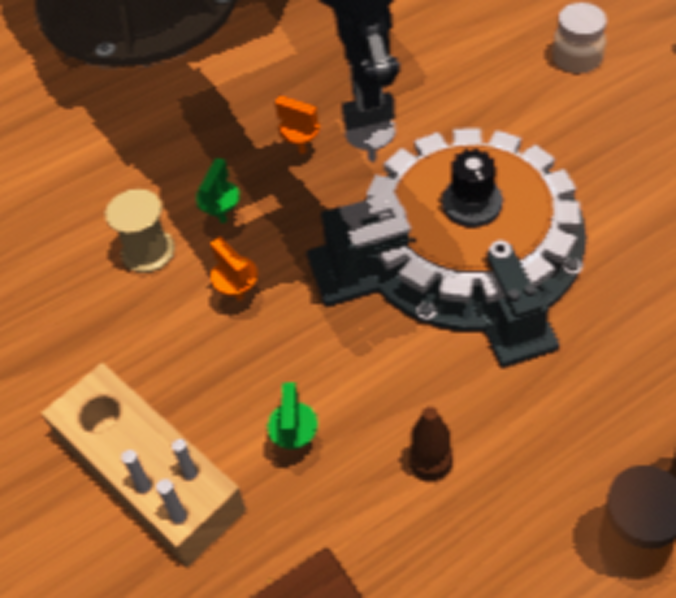

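The wrist picture shows the pin hanging at (315,230) with the bracket slot empty at (315,178). Next is the hole.

Run:
```python
from h import *
def proj(n,u,v,z,tag):
    c=np.load(f"pics/{n}{tag}.npz"); r=c["R"]@np.array([(u-c["K"][0,2])/c["K"][0,0],(v-c["K"][1,2])/c["K"][1,1],1]); return c["o"]+r*(z-c["o"][2])/r[2]
for n,tag,b in [("scene","4",(170,260,270,350)),("top","0",(408,148,462,222))]:
    P,im,d=cloud(n,tag)
    x0,y0,x1,y1=b
    q=P[y0:y1,x0:x1]; m=((abs(q[...,2]-.045)<.008)).astype(np.uint8)
    nn,l,s,ce=cv2.connectedComponentsWithStats(m); k=1+s[1:,4].argmax(); mm=(l==k).astype(np.uint8)
    cs,h=cv2.findContours(mm,cv2.RETR_CCOMP,cv2.CHAIN_APPROX_NONE)
    for c,hh in zip(cs,h[0]):
        if len(c)<10: continue
        uv=c[:,0,:]+[x0,y0]
        w=np.array([proj(n,u,v,.045,tag)[:2] for u,v in uv])
        if hh[3]<0: print(n,"outer",cv2.minAreaRect((w*1000).astype(np.float32)))
        else: print(n,"hole",fitc(w),w.mean(0), len(w))
    im2=cv2.resize(im[y0:y1,x0:x1,::-1],None,fx=5,fy=5,interpolation=cv2.INTER_CUBIC)
    cv2.imwrite(f"pics/blk_{n}.png",im2)
    cv2.imwrite(f"pics/blkm_{n}.png",cv2.resize(mm*255,None,fx=5,fy=5))
```

```text
scene outer ((584.383056640625, -278.4598083496094), (183.9909210205078, 67.18734741210938), 12.878541946411133)
scene hole (array([ 0.63755371, -0.2758195 ]), np.float64(0.014475713343456329)) [ 0.63792096 -0.27576844] 37
scene hole (array([ 0.59657051, -0.28765273]), np.float64(0.014637631948519187)) [ 0.59685328 -0.2876632 ] 35
scene hole (array([ 0.61091824, -0.25003762]), np.float64(0.013362139342721801)) [ 0.6112604  -0.25004911] 33
scene hole (array([ 0.53451254, -0.28995837]), np.float64(0.01725426640031129)) [ 0.53421651 -0.29040881] 43
top outer ((581.1917114257812, -277.3447265625), (180.15542602539062, 68.75007629394531), 12.6871337890625)
top hole (array([ 0.53025596, -0.28875525]), np.float64(0.018425568360682997)) [ 0.53045991 -0.28872265] 34
top hole (array([ 0.63255244, -0.2588501 ]), np.float64(0.011627611370755164)) [ 0.63165592 -0.25802211] 21
```

View pics/blk_scene.png

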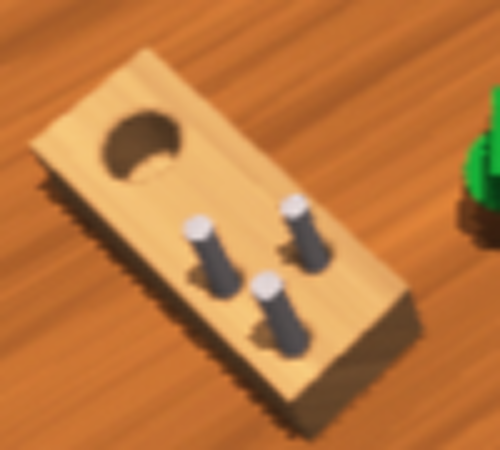

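View pics/blk_top.png

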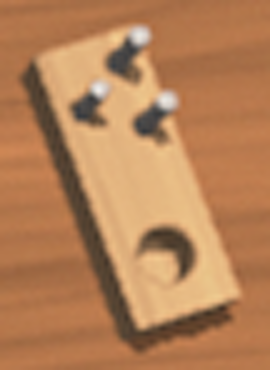

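```bash
python3 -m pendant '{"delta_pos":[[-0.07,-0.52,0],[-0.07,-0.52,0],[-0.07,-0.52,0],[-0.07,-0.52,0],[-0.07,-0.52,0],[-0.07,-0.52,0],[-0.07,-0.52,0],[-0.07,-0.52,0],[-0.07,-0.52,0],[-0.07,-0.52,0]],"angular":[[0,0,-0.98],[0,0,-0.98],[0,0,-0.98],[0,0,-0.98],[0,0,-0.98],[0,0,-0.98],[0,0,-0.98],[0,0,-0.98],[0,0,-0.98],[0,0,-0.98]]}' >/dev/null
python3 -m pendant '{"delta_pos":[[0,0,0],[0,0,0]],"angular":[[0,0,0],[0,0,0]]}' >/dev/null; python3 st.py
python3 - <<'E'
from h import *
grab("wrist","5")
E
```

```text
9.12 F [ 0.   0.3 -0.7] M [ 0.01 -0.02 -0.  ] w 0.072 p [ 0.4754 -0.2983  0.2028] yaw 13.0 j6 0.67
```

View pics/wrist5.png

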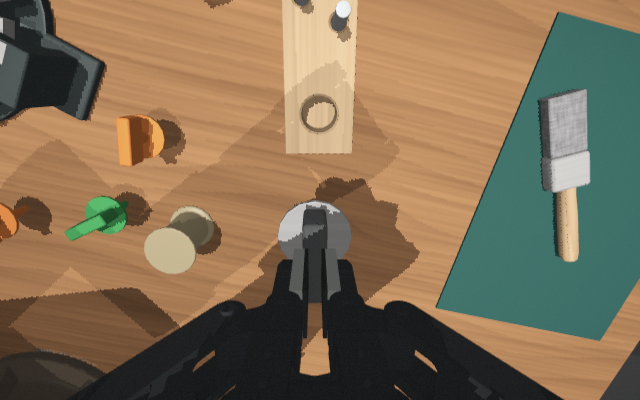

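Run:
```python
from h import *
P,im,d=cloud("wrist","5"); c=np.load("pics/wrist5.npz")
def proj(u,v,z):
    r=c["R"]@np.array([(u-c["K"][0,2])/c["K"][0,0],(v-c["K"][1,2])/c["K"][1,1],1]); return c["o"]+r*(z-c["o"][2])/r[2]
x0,y0,x1,y1=270,40,370,160
m=(abs(P[y0:y1,x0:x1,2]-.045)<.006).astype(np.uint8)
cs,h=cv2.findContours(m,cv2.RETR_CCOMP,cv2.CHAIN_APPROX_NONE)
for k,hh in zip(cs,h[0]):
    if len(k)<15: continue
    uv=k[:,0]+[x0,y0]; w=np.array([proj(u,v,.045)[:2] for u,v in uv])
    print("outer" if hh[3]<0 else "hole",len(k),fitc(w),uv.mean(0),cv2.minAreaRect((w*1000).astype(np.float32)))
# flange of held pin
q=P[195:270,270:360].reshape(-1,3); print(np.nanpercentile(q[:,2],[5,25,50,75,95]))
t=q[(q[:,2]>.188)&(q[:,2]<.205)]; print("flange",len(t),t.mean(0),(t.min(0)+t.max(0))/2,np.ptp(t,axis=0))
t=q[(q[:,2]>.222)&(q[:,2]<.24)]; print("bartop",len(t),t.mean(0),t.min(0),t.max(0))
```

```text
outer 361 (array([ 0.54721869, -0.28574889]), np.float64(0.048089870726477045)) [318.78947368  94.91412742] ((546.8942260742188, -285.84014892578125), (102.1022720336914, 65.96573638916016), 12.786128997802734)
hole 104 (array([ 0.53389523, -0.28880362]), np.float64(0.0174891696769229)) [318.84615385 113.01923077] ((534.0308837890625, -289.039794921875), (35.18415832519531, 34.941795349121094), 58.23143005371094)
[-0.00090737  0.00027826  0.19633911  0.22965032  0.2449433 ]
flange 2205 [ 0.48068554 -0.29703005  0.19634192] [ 0.47771528 -0.298108    0.19531254] [0.03945135 0.04301284 0.00608433]
bartop 1317 [ 0.48789455 -0.29548147  0.23133731] [ 0.47294005 -0.31260222  0.22202637] [ 0.49824796 -0.28131569  0.23999449]
```

```bash
python3 -m pendant '{"delta_pos":[[0.49,0.08,0],[0.485,0.078,0],[0,0,-0.6],[0,0,-0.6],[0,0,-0.4],[0,0,0],[0,0,0]],"angular":[[0,0,0],[0,0,0],[0,0,0],[0,0,0],[0,0,0],[0,0,0],[0,0,0]]}' >/dev/null; python3 st.py
python3 - <<'E'
from h import *
grab("wrist","6")
cv2.imwrite("pics/w6c.png",cv2.resize(cv2.imread("pics/wrist6.png")[120:330,200:440],None,fx=2.5,fy=2.5,interpolation=cv2.INTER_CUBIC))
E
```

```text
10.05 F [-0.8  0.2 -1.3] M [-0.01  0.02  0.  ] w 0.072 p [ 0.5347 -0.2891  0.1085] yaw 13.0 j6 0.74
```

View pics/w6c.png

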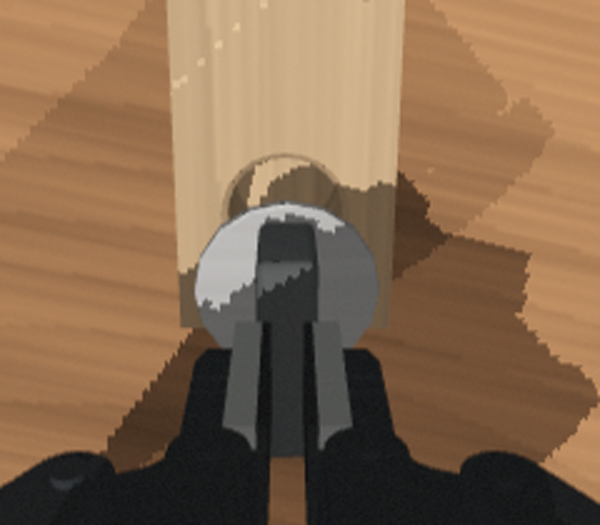

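```bash
python3 -m pendant '{"delta_pos":[[-0.01,0,-0.2],[0,0,-0.2],[0,0,-0.1]],"angular":[[0,0,0],[0,0,0],[0,0,0]]}' >/dev/null; python3 st.py
python3 -m pendant '{"delta_pos":[[0,0,-0.15],[0,0,-0.15],[0,0,-0.04],[0,0,0]],"angular":[[0,0,0],[0,0,0],[0,0,0],[0,0,0]]}' >/dev/null; python3 st.py
```

```text
10.47 F [-0.2  0.1 -2. ] M [-0.    0.04  0.02] w 0.075 p [ 0.5333 -0.2892  0.0764] yaw 12.9 j6 0.74
10.97 F [ 0.1  0.4 -0.8] M [-0.04  0.02  0.01] w 0.077 p [ 0.5336 -0.2894  0.057 ] yaw 12.9 j6 0.74
```

```bash
python3 -m pendant '{"delta_pos":[[0,0,-0.02],[0,0,-0.02],[0,0,0]],"angular":[[0,0,0],[0,0,0],[0,0,0]]}' >/dev/null; python3 st.py
```

```text
11.35 F [-0.4  0.2  3.2] M [ 0.16  0.11 -0.02] w 0.073 p [ 0.5338 -0.2894  0.0552] yaw 12.9 j6 0.74
```

Contact with +3 N, so the flange is on the block. Release and rise.

```bash
python3 -m pendant '{"delta_pos":[[0,0,0],[0,0,0],[0,0,0],[0,0,0]],"angular":[[0,0,0],[0,0,0],[0,0,0],[0,0,0]]}' 110 60 >/dev/null; python3 st.py
python3 -m pendant '{"delta_pos":[[0,0,0.3],[0,0,0.6],[0,0,0.8],[0,0,0.7],[-0.8,-0.2,0],[0,0,0]],"angular":[[0,0,0],[0,0,0],[0,0,0],[0,0,0],[0,0,0],[0,0,0]]}' >/dev/null; python3 st.py
python3 - <<'E'
from h import *
grab("wrist","7")
P,im,d=cloud("wrist","7")
q=P[60:200,250:390].reshape(-1,3); q=q[(q[:,0]>.5)&(q[:,0]<.57)]
t=q[(q[:,2]>.066)&(q[:,2]<.1)]; print(len(t),np.percentile(t[:,2],[5,50,95]))
r=np.hypot(q[:,0]-.534,q[:,1]+.289); t=q[(r<.02)&(q[:,2]<.06)]; print("flange",len(t),np.percentile(t[:,2],[5,50,95]),t.mean(0))
cv2.imwrite("pics/w7c.png",cv2.resize(cv2.imread("pics/wrist7.png")[0:260,170:470],None,fx=2.3,fy=2.3,interpolation=cv2.INTER_CUBIC))
E
```

```text
11.85 F [ 0.6  0.7 -0.1] M [-0.03 -0.   -0.05] w 0.569 p [ 0.5336 -0.2894  0.0547] yaw 12.9 j6 0.74
12.6 F [-0.5 -0.   0.5] M [ 0.   -0.03  0.  ] w 0.569 p [ 0.4837 -0.3017  0.2007] yaw 12.8 j6 0.67
721 [0.080957   0.08269725 0.08400997]
flange 808 [0.04777016 0.04891984 0.05016075] [ 0.53405354 -0.2886544   0.0489436 ]
```

View pics/w7c.png

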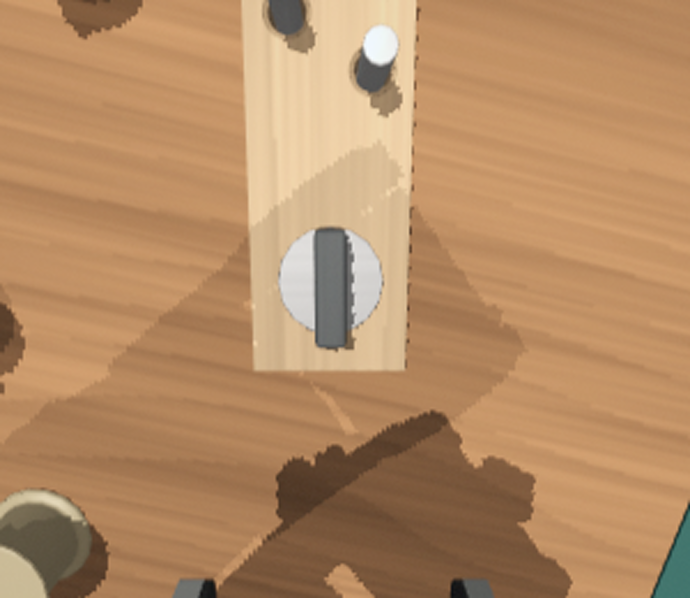

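Flange top at 49 mm, bar top at 83 mm: the pin is fully home in the hole. Now the knob.

```bash
python3 -m pendant '{"delta_pos":[[0.13,0.85,0],[0.13,0.85,0],[0.13,0.85,0],[0.13,0.85,0],[0.13,0.85,0],[0.12,0.85,0],[0.12,0.85,0],[0.12,0.84,0],[0,0,0],[0,0,0]],"angular":[[0,0,0.98],[0,0,0.98],[0,0,0.98],[0,0,0.98],[0,0,0.98],[0,0,0.98],[0,0,0.98],[0,0,0.98],[0,0,0],[0,0,0]]}' 0 90 >/dev/null; python3 st.py
python3 - <<'E'
from h import *
grab("wrist","8")
P,im,d=cloud("wrist","8")
q=P[120:330,200:440].reshape(-1,3); c=im[120:330,200:440].reshape(-1,3).astype(int)
s=(q[:,2]>.107)&(q[:,2]<.117); t=q[s]; cc=c[s]
hull=cv2.convexHull((t[:,:2]*1000).astype(np.float32))[:,0]
print("knob",len(t),t.mean(0),(t.min(0)+t.max(0))/2,fitc(hull/1000),cv2.minEnclosingCircle(hull))
l=t[cc.sum(1)>450]; print(len(l),l.mean(0))
cv2.imwrite("pics/w8c.png",cv2.resize(cv2.imread("pics/wrist8.png")[50:350,170:470],None,fx=2,fy=2,interpolation=cv2.INTER_CUBIC))
E
```

```text
13.9 F [-0.2  0.1 -0.6] M [-0.    0.02 -0.05] w 1.0 p [0.5463 0.1062 0.1988] yaw 60.0 j6 0.6
knob 1841 [0.54546688 0.10734791 0.11104445] [0.54493556 0.10672182 0.11083081] (array([0.54506115, 0.10656337]), np.float64(0.021225646917982555)) ((544.8854370117188, 106.55733489990234), 21.461198806762695)
247 [0.54683415 0.10568695 0.11286897]
```

View pics/w8c.png

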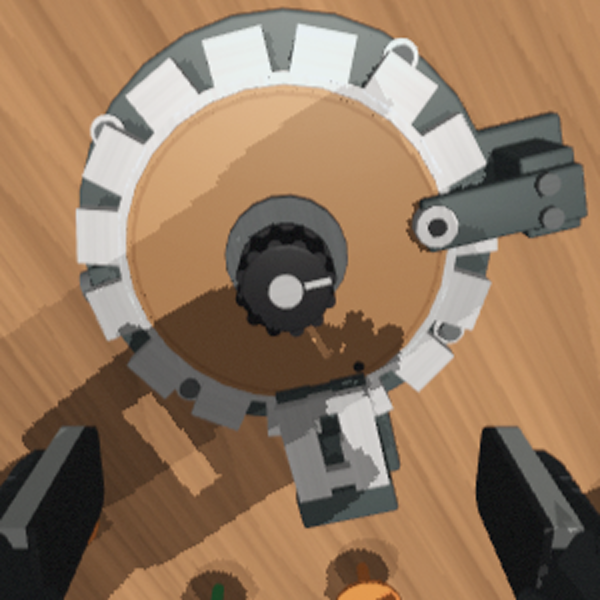

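```bash
python3 -m pendant '{"delta_pos":[[-0.025,0,-0.5],[0,0,-0.5],[0,0,-0.5],[0,0,-0.3],[0,0,-0.19],[0,0,0]],"angular":[[0,0,0],[0,0,0],[0,0,0],[0,0,0],[0,0,0],[0,0,0]]}' 0 90 >/dev/null; python3 st.py
python3 -m pendant '{"delta_pos":[[0,0,0],[0,0,0],[0,0,0],[0,0,0]],"angular":[[0,0,0],[0,0,0],[0,0,0],[0,0,0]]}' 255 90 >/dev/null; python3 st.py
python3 - <<'E'
from h import *
grab("wrist","9")
E
```

```text
14.7 F [ 0.2 -0.4  0.9] M [ 0.07 -0.01 -0.02] w 0.999 p [0.5447 0.1053 0.079 ] yaw 59.9 j6 0.6
15.2 F [-4.8 -0.1 16.3] M [ 0.22  1.17 -0.05] w 0.433 p [0.5445 0.1063 0.0809] yaw 60.0 j6 0.6
```

View pics/wrist9.png

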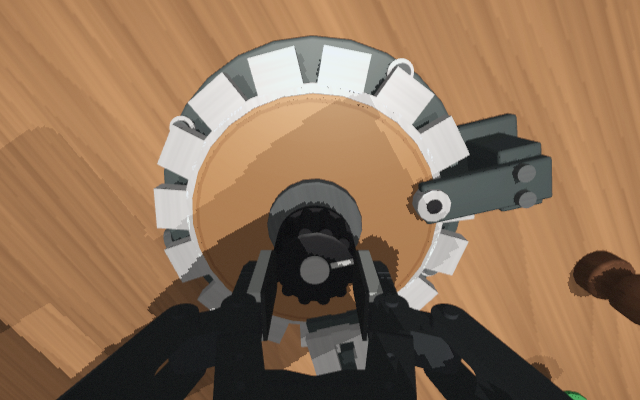

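```bash
python3 -m pendant '{"delta_pos":[[-0.01,0.01,0.03],[0,0,0]],"angular":[[0,0,0],[0,0,0]]}' >/dev/null; python3 st.py
python3 -m pendant '{"delta_pos":[[0,0,0],[0,0,0],[0,0,0],[0,0,0],[0,0,0]],"angular":[[0,0,-0.4],[0,0,-0.4],[0,0,-0.4],[0,0,-0.4],[0,0,-0.4]]}' >/dev/null; python3 st.py
```

```text
15.5 F [ 3.1 -3.7 -2.7] M [-0.54 -0.3  -0.  ] w 0.427 p [0.5444 0.1064 0.0812] yaw 60.0 j6 0.6
16.12 F [ 2.9 -3.3 -2.9] M [-0.47 -0.26  0.04] w 0.431 p [0.5445 0.1063 0.0812] yaw 47.9 j6 0.81
```

```bash
python3 -m pendant '{"delta_pos":[[0,0,0],[0,0,0],[0,0,0],[0,0,0],[0,0,0]],"angular":[[0,0,-0.4],[0,0,-0.4],[0,0,-0.4],[0,0,-0.4],[0,0,-0.4]]}' >/dev/null; python3 st.py
python3 -m pendant '{"delta_pos":[[0,0,0],[0,0,0]],"angular":[[0,0,0],[0,0,0]]}' >/dev/null; python3 st.py
python3 - <<'E'
from h import *
grab("wrist","10")
E
```

```text
16.75 F [ 2.6 -3.5 -2.5] M [-0.49 -0.3   0.06] w 0.426 p [0.5445 0.1063 0.0812] yaw 35.9 j6 1.02
17.0 F [ 3.2 -4.5 -3.1] M [-0.55 -0.31 -0.01] w 0.43 p [0.5445 0.1063 0.0812] yaw 36.0 j6 1.02
```

View pics/wrist10.png

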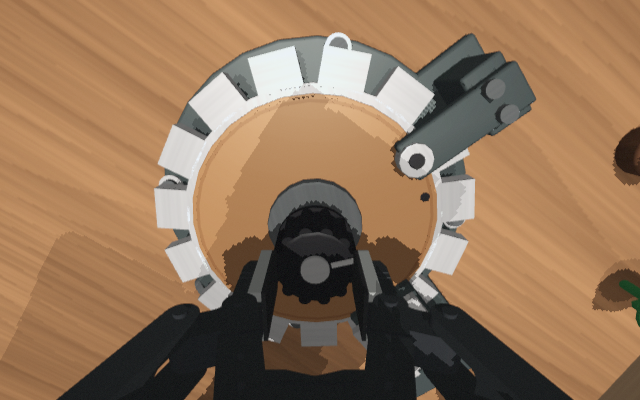

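Knob and plate turn with the tool without slip: the pointer stays at (345,264) and the notches look the same. Two more clicks.

```bash
python3 -m pendant '{"delta_pos":[[0,0,0],[0,0,0],[0,0,0],[0,0,0],[0,0,0],[0,0,0],[0,0,0],[0,0,0],[0,0,0],[0,0,0]],"angular":[[0,0,-0.4],[0,0,-0.4],[0,0,-0.4],[0,0,-0.4],[0,0,-0.4],[0,0,-0.4],[0,0,-0.4],[0,0,-0.4],[0,0,-0.4],[0,0,-0.4]]}' >/dev/null; python3 st.py
python3 -m pendant '{"delta_pos":[[0,0,0],[0,0,0],[0,0,0],[0,0,0],[0,0,0],[0,0,0],[0,0,0],[0,0,0],[0,0,0],[0,0,0]],"angular":[[0,0,-0.4],[0,0,-0.4],[0,0,-0.4],[0,0,-0.4],[0,0,-0.4],[0,0,-0.4],[0,0,-0.4],[0,0,-0.4],[0,0,-0.4],[0,0,-0.4]]}' >/dev/null; python3 st.py
python3 -m pendant '{"delta_pos":[[0,0,0],[0,0,0]],"angular":[[0,0,0],[0,0,0]]}' >/dev/null; python3 st.py
python3 - <<'E'
from h import *
grab("wrist","11"); grab("top","11"); grab("scene","11")
E
```

```text
18.3 F [ 2.6 -5.1 -3.3] M [-0.67 -0.44  0.05] w 0.426 p [0.5446 0.1063 0.0812] yaw 11.9 j6 1.44
19.55 F [ 2.5 -4.7 -2.8] M [-0.75 -0.53  0.03] w 0.43 p [0.5445 0.1062 0.0812] yaw -12.1 j6 1.86
19.8 F [ 3.1 -5.2 -2.8] M [-0.78 -0.57 -0.04] w 0.43 p [0.5445 0.1062 0.0812] yaw -12.0 j6 1.85
```

View pics/wrist11.png

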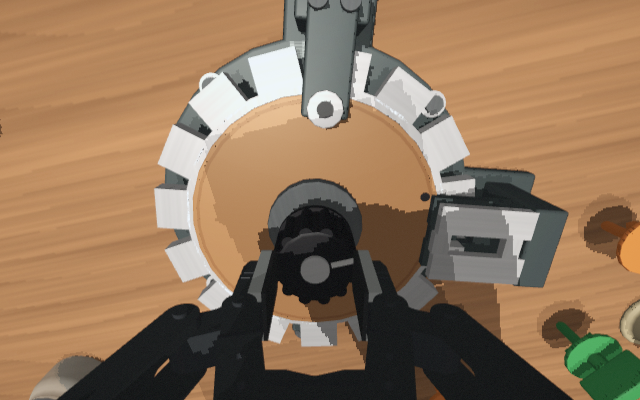

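Run:
```python
from h import *
def proj(n,tag,u,v,z):
    c=np.load(f"pics/{n}{tag}.npz"); r=c["R"]@np.array([(u-c["K"][0,2])/c["K"][0,0],(v-c["K"][1,2])/c["K"][1,1],1]); return (c["o"]+r*(z-c["o"][2])/r[2])[:2]
# plate notch phase: in wrist views, plate-height (z~.048) points in ring r .090-.104 -> 15-fold phase
C=np.array([.5448,.1063])
res={}
for tag in ["8","9","10","11"]:
    P,im,d=cloud("wrist",tag); f=P.reshape(-1,3); dx=f[:,:2]-C; r=np.hypot(*dx.T); th=np.arctan2(dx[:,1],dx[:,0])
    ring=(r>.092)&(r<.102)
    hi=ring&(f[:,2]>.044)&(f[:,2]<.052); lo=ring&(f[:,2]<.040)
    b=np.linspace(-np.pi,np.pi,721); H,_=np.histogram(th[hi],b); L,_=np.histogram(th[lo],b)
    ok=(H+L)>2; fr=np.where(ok,H/(H+L+1e-9),np.nan); cen=(b[1:]+b[:-1])/2
    # phase fit over complete sections
    A=np.c_[np.cos(15*cen),np.sin(15*cen),np.ones(720)][ok]; x=np.linalg.lstsq(A,fr[ok],rcond=None)[0]
    print(tag,"notch phase deg",np.degrees(np.arctan2(x[1],x[0]))/15,"amp",np.hypot(x[0],x[1]),ok.sum())
    # dark dot on leather
    g=im.astype(int).sum(2).reshape(-1); s=(r>.06)&(r<.078)&(f[:,2]>.044)&(f[:,2]<.054)&(g<150)
    if s.sum(): print("  dot",s.sum(),np.degrees(np.median(th[s])))
```

```text
8 notch phase deg 1.6990249743052082 amp 0.4155963582914707 499
  dot 51 -89.72394932513956
9 notch phase deg 1.5648878135808906 amp 0.3490906778810451 427
  dot 88 -113.3334098872946
10 notch phase deg 1.8303193797896744 amp 0.346433175053563 440
  dot 108 -88.71938852704325
11 notch phase deg 1.863108116484449 amp 0.2875266167975538 398
  dot 131 -90.15384153776118
```

Run:
```python
from h import *
C=np.array([.5448,.1063])
for tag,u,v in [("1",323,141),("8",349,233),("10",425,197),("11",425,197)]:
    P,im,d=cloud("wrist",tag); p=P[v,u]; print(tag,p.round(4),np.hypot(*(p[:2]-C)).round(4),np.degrees(np.arctan2(*(p[:2]-C)[::-1])).round(1), im[v,u])
for n in ["scene"]:
    im=cv2.imread("pics/scene11.png")[130:360,160:420]; cv2.imwrite("pics/s11c.png",cv2.resize(im,None,fx=2.6,fy=2.6,interpolation=cv2.INTER_CUBIC))
```

```text
1 [0.5471 0.0343 0.0538] 0.0721 -88.2 [62 62 62]
8 [0.547  0.0343 0.0532] 0.072 -88.3 [20 18 22]
10 [0.5997 0.0596 0.0531] 0.0721 -40.4 [39 38 39]
11 [0.5471 0.0345 0.0539] 0.0719 -88.1 [39 37 41]
```

View pics/s11c.png

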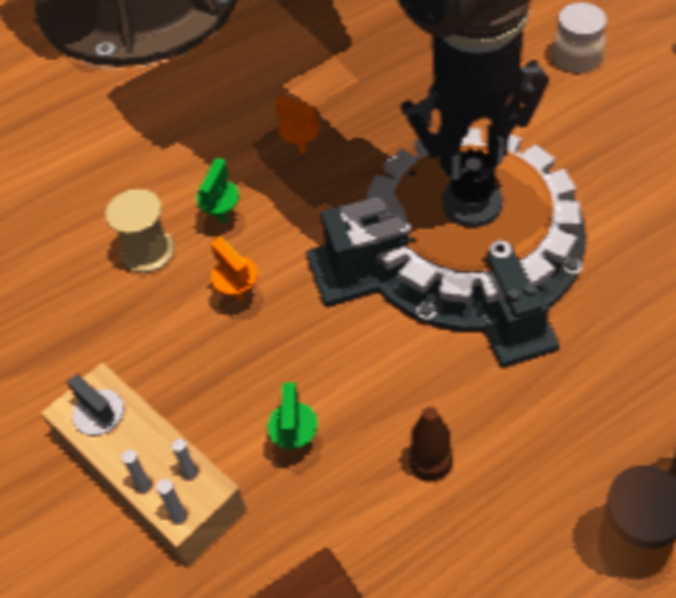

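The dots on the leather are 72° apart and the pattern maps onto itself after the turn. Pointer and tool turned 72.0°, and the notch phase is within 0.3° of the start. A final hold and check, then hand in.

```bash
python3 -m pendant '{"delta_pos":[[0,0,0],[0,0,0],[0,0,0],[0,0,0]],"angular":[[0,0,0],[0,0,0],[0,0,0],[0,0,0]]}' >/dev/null; python3 st.py
python3 -c "
from rig import hand_in
print(hand_in())"; python3 st.py
```

```text
20.45 F [ 2.5 -6.1 -3.1] M [-0.74 -0.54  0.02] w 0.43 p [0.5445 0.1062 0.0812] yaw -12.0 j6 1.85
the job is handed in; nothing more can be done
None
the job is handed in; nothing more can be done
```

The job is done and handed in at about 20.5 s of the 61 s allowed. The pin is parked in the tool block, and the gripper is holding the knob in the third click.

- **Lock pin:** I turned it anticlockwise and it lifted out freely, with only its own weight (about 1.2 N) on the wrist. It is in the wide hole with its flange on the block. Depth put the flange top at 49 mm and the bar top at 83 mm, which match fully home.
- **Knob:** I turned it clockwise 72.0° (three clicks) with no slip seen, and it is held at 90 N. The pointer stayed fixed relative to the gripper. The notch phase is within about 0.3° of where it started, and the last twist reading was about 0 N m, so it is seated.
- **Other tools:** the last scene picture shows the look-alikes, punches, spool and slicker where they stood. I checked this by eye and did not measure it.

**Disagreements and leftovers:**
- **Turn angle:** the pin came free after about 27°, not the stated 53–67°. Its bar already stood only about 28° from the line to the plate's axis. I went by that line and by feel.
- **Leather dots:** a single dot on the leather could not be followed through all three clicks. The dots appear to repeat every 72°, and their positions before and after agree with three clicks.
- **Residual force:** a sideways force of about 6–7 N and a tilting moment of about 0.9 N m remain at the wrist from the slightly off-centre grip.

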